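Fold down the panel hook and hang up the brown tape roll

ROBOT

A 7-joint arm with a two-finger parallel gripper is mounted at the origin on a cart in front of the work surface, level with it; the furniture and walls round the work are solid. World frame = base frame: x ahead of the robot, y to its left, z up, the work surface at z = 0. Lengths are in m, angles in rad, forces in N, time in s.
With the tool pointing down it reaches from about 0.35 to 0.9 m from the base axis. Payload 19.9 kg.
Tool frame: the origin (TCP) lies between the finger pads; the fingertips stand 8 mm ahead of it and the grasp point (between the pads) lies 11 mm behind it (nose_length is the z of the fingertips in the tool frame, in m); z points along the fingers, x is the direction in which the jaws open and shut, and the axes are right-handed (so a half turn about z gives the same grasp; the last joint's range is limited). The gripper opens to 85 mm and grips with 20 to 120 N. Pads are 22 mm wide; open, the fingers measure 114 mm over their backs; the gripper's body (76 mm by 85 mm) begins 54 mm behind the grasp point. The pads swing forward as they close: fully open they stand 13 mm farther back than shut.
Start: joints at [-0.042, 0.417, -0.01, 1.614, 0.005, 1.111, -0.053], TCP at [0.625, 0, 0.239] pointing down, gripper open.
Joint ranges: [-2.81, 2.81], [-0.39, 2.02], [-1.27, 1.25], [0.06, 2.57], [-1.19, 4.33], [0.19, 2], [-2.82, 2.82]. Speed limits (rad/s): [1.89, 1.89, 2.39, 2.39, 3.01, 3.01, 3.01].

INTERFACE

Orientations are given as a rotation vector (axis times angle).
In Python, from cell import read_state, capture, camera_model, sign_off, silhouettes, nose_length gives the robot as it stands.
- The arm moves only by the shell command python3 -m crank 'ROWS' [FORCE]. ROWS is JSON, a list of rows, each an object of numbers: "x", "y", "z": the shift along the tool's x, y, z in units of 0.3 m (1.0 is 0.3 m); "roll": the turn about the tool's z in units of 60 degrees (1.0 is 60 degrees); "claw": the opening, from 0 (shut) to 1 (fully open). In form: [{"x": .., "y": .., "z": .., "roll": .., "claw": ..}, ...]. A call has 1 to 5 rows; each row shifts and turns the commanded pose from where the row before left it, along the tool's axes as they then stand; what a row does not reach is not made up. A row lasts 1/8 s, in which the tool goes at most 62.5 mm and 10.7 degrees, less where a joint would pass 70% of its speed; a pose out of reach is approached as far as the arm can. A call with a number of a shift or a turn outside -1 to 1 is refused whole. A call with a gripper value outside its range is refused whole. The fingers move at their own pace and stop on an object; FORCE is the grip in N (left out, the last holds). Time passes only in rows, so rows that do not move let the fingers close. It gives the time, the measured TCP pose, the force and the opening at its end, in the units of the state.
- read_state(): the state, without advancing time (a new reading comes with each control period).
- capture(name): name is "scene" or "side" or "wrist"; returns the picture (384x512x3 uint8, blue, green, red); there is no depth.
- camera_model(name): a dict with "camera_matrix" (3x3 intrinsics, pixels), "pose" (4x4, takes a point from camera to world coordinates). Camera axes: x right, y down, z forward; pixel columns grow to the right and rows downward; lengths in m; the calibration is good to about 2 mm. The wrist camera is an equidistant fisheye: a pixel r from the principal point sees the ray r / f radians off the axis. A picture is of the moment at which its call begins: read the wrist's pose just before it. camera_model takes no time and is no camera call; for the wrist camera it gives the pose at the moment of the call.
- sign_off(): hands the job in, once; it reports no verdict.
Trained networks look in the newest picture that a camera, given by its name, has taken for a name from the list of things; names that differ only in an ending like _2 or _b are one class to them, and where a whole thing is asked for, a point or a joint stands for the part that bears it (a point fixed in the world has none). Each returns a list of dicts, best first, with "conf" (0 to 1); they miss things now and then, are a little off and sometimes report something else, mostly with a low value. They report only what shows in the picture. A call takes as long as a camera call.
- silhouettes(camera, query): "mask" (384x512 bool, what is visible of it) and "extent" ([left, top, right, bottom] in pixels, round what is visible of it).
The state is a dict: "time_s": time; "qpos": joint angles; "joint_velocities": joint speeds; "tau": joint torques, N m; "tool_pos": TCP position; "eef_rot": TCP orientation; "contact_force": force on the tool from outside, world axes, zero at the start; "wrist_torque": the same for the moment, N m; "width": finger opening in m.
Only numpy, scipy, OpenCV 4.12 (cv2) and the standard library are available. Lean on these libraries where they do the work, as an engineer would, in place of code of your own. Each camera call takes 0.05 s, during which the arm holds its last target. There are 200 camera calls.

TASK

First fold the upright hook with the red knob down towards you until it reaches its stop. Then take the brown tape roll out of its grey cradle and hang it on the hook by its hole, and let go; leave the blue roll where it stands.

Things in the scene. Friction and masses are not known exactly. Their poses are not given: they have to be found in the camera images.
- fold_hook (a joint): Hinge of the steel fold-down hook on a small fixed plywood panel (150 mm high, 120 wide) on the table, facing the robot. 0 = folded up (arm upright, knob 66 mm above the panel's top edge), 1.43 = down on its firm stop (arm points from the panel towards the robot, 8 degrees above level). Starts at 0 to 0.15. Slightly stiff: stays where left, turns with about 1 N at the knob.
- hook_knob (a point): Centre of the red knob at the hook's free end: cylinder 18 mm thick, 24 mm long, lying crosswise. The arm is a straight round 12 mm rod, 100 mm from hinge axis to here; the hinge axis is level, 116 mm above the table, 18 mm in front of the panel. Turns with the arm: z axis from hinge to knob, y along the knob's length and the hinge, x towards the panel when folded up, up when folded down.
- roll_brown: Roll of brown tape, a rigid ring standing on edge: outside diameter 112 mm, hole 72 mm, 36 mm wide, 0.15 to 0.31 kg. Origin: middle of the hole; x axis: along the hole (level). Stands in a fixed grey cradle, floor 6 mm and rims 26 mm above the table; the roll's top is 118 mm above the table. Grip from above across its 36 mm width, by the 20 mm thick wall above the hole.
- roll_blue: Roll of blue tape of the same size standing in the same kind of cradle; not to be moved. Which roll is on the left and which on the right changes.

How it is judged:
By the outcome, as a careful person would: the job done as asked, in the order asked, and still so for the second after the job is handed in, with the robot touching nothing.
It also fails if it takes over 58 s, if anything falls off the work surface, if the arm or the gripper's body presses on something with over 40 N, if the wrist force passes 120 N, or if a joint passes its speed limit or range.

## Working session

There is one attempt and no reset: what is moved stays moved. The work goes in short steps, Python scripts to look and compute and a shell command to move; the robot and the scene stay as the last step left them, time stands still between calls to the robot, and variables do not carry over. Pictures are saved under pics/ and viewed, about 8 in all and at most 12, crops included, and the job is handed in when it is done.

```bash
mkdir -p pics && ls
python3 - <<'E'
from cell import *
import cv2,numpy as np
print(read_state()); print(nose_length() if callable(nose_length) else nose_length)
ims=[]
for n in ("scene","side","wrist"):
    im=capture(n)
    m=camera_model(n); print(n,np.round(m["camera_matrix"],1).tolist(),np.round(m["pose"],3).tolist())
    for q in ("roll_brown","roll_blue","hook_knob","fold_hook"):
        for d in silhouettes(n,q)[:2]:
            ys,xs=np.nonzero(d["mask"]); print(n,q,round(d["conf"],2),d["extent"],xs.mean().round(1),ys.mean().round(1))
    ims.append(im)
cv2.imwrite("pics/a.png",cv2.resize(np.vstack([np.hstack(ims[:2]),np.hstack([ims[2],ims[2]*0])]),(800,600)))
E
```

```text
pics
{'time_s': 0.0, 'qpos': array([-0.04150573,  0.41799335, -0.01028159,  1.6141779 ,  0.00464329,
        1.11068179, -0.05301001]), 'joint_velocities': array([ 8.31574020e-04, -1.16256837e-03, -2.84155270e-03, -4.73368501e-05,
       -1.66570215e-03, -1.41379778e-04, -3.93021510e-04]), 'tau': array([ 3.43503270e-04, -8.64444852e+01,  6.79280274e-01, -4.34903777e+01,
        1.92400004e-02,  7.37222959e-03,  1.31192037e-04]), 'tool_pos': array([ 6.24663195e-01, -3.70926542e-06,  2.38646680e-01]), 'eef_rot': array([ 3.14154222e+00, -6.40959553e-05, -1.94075011e-03]), 'contact_force': array([ 0.39641915,  0.42641013, -0.0414047 ]), 'wrist_torque': array([-0.0193002 ,  0.01816223, -0.04822748]), 'width': 0.08553879390985296}
0.008
scene [[347.1, 0.0, 254.8], [0.0, 347.1, 193.4], [0.0, 0.0, 1.0]] [[0.719, -0.348, 0.602, 0.116], [-0.695, -0.349, 0.628, -0.448], [-0.008, -0.87, -0.493, 0.601], [0.0, 0.0, 0.0, 1.0]]
scene roll_blue 0.92 [305.0, 248.0, 351.4, 295.1] 329.4 268.1
scene roll_blue 0.25 [240.8, 215.5, 279.3, 264.3] 258.7 239.6
scene hook_knob 0.58 [208.3, 156.8, 217.4, 196.6] 213.7 172.2
side [[399.3, 0.0, 256.6], [0.0, 399.3, 194.6], [0.0, 0.0, 1.0]] [[0.996, 0.027, -0.082, 0.671], [0.084, -0.51, 0.856, -0.692], [-0.019, -0.86, -0.51, 0.624], [0.0, 0.0, 0.0, 1.0]]
side roll_brown 0.89 [247.6, 213.9, 277.2, 261.6] 261.8 236.4
side roll_blue 0.91 [265.4, 263.7, 290.2, 326.7] 276.2 295.9
side fold_hook 0.4 [279.6, 156.7, 279.2, 174.2] 277.1 163.1
wrist [[297.3, 0.0, 259.7], [0.0, 297.3, 196.6], [0.0, 0.0, 1.0]] [[1.0, 0.0, 0.0, 0.625], [0.0, -0.957, -0.291, 0.075], [0.0, 0.291, -0.957, 0.374], [0.0, 0.0, 0.0, 1.0]]
wrist roll_brown 0.85 [219.6, 70.1, 273.4, 182.5] 246.3 122.4
wrist roll_blue 0.94 [257.4, 235.4, 302.4, 328.8] 278.5 279.4
```

View pics/a.png

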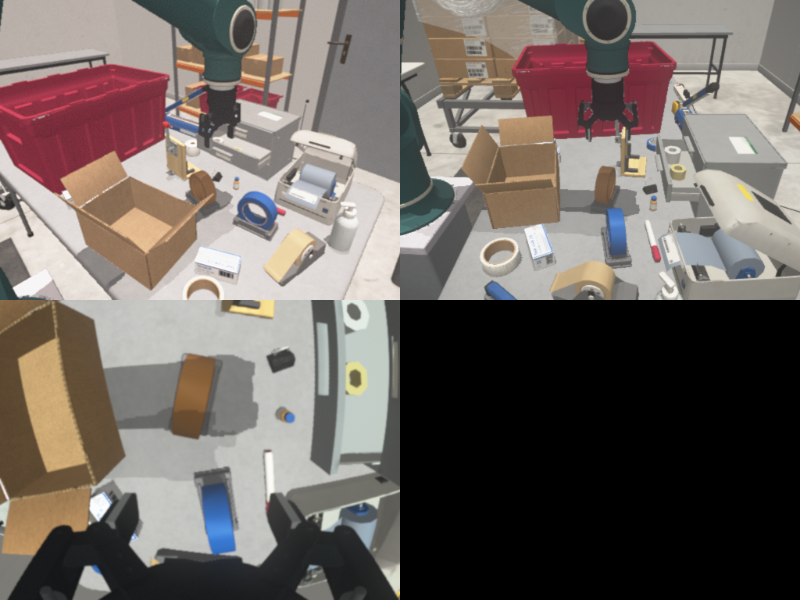

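The scene and side views show the brown roll near side (607,187), the blue roll at (615,232), and the panel behind them at (628,152). I'll zoom in on the panel.

```bash
cat > h.py <<'E'
from cell import *
import cv2,numpy as np
def ray(n,u,v,m=None):
    m=m or camera_model(n);K=m["camera_matrix"];P=np.array(m["pose"])
    a=np.array([(u-K[0][2])/K[0][0],(v-K[1][2])/K[1][1]])
    if n=="wrist":
        r=np.hypot(*a);d=np.r_[a/max(r,1e-9)*np.sin(r),np.cos(r)]
    else: d=np.r_[a,1.]
    d=P[:3,:3]@d;return P[:3,3],d/np.linalg.norm(d)
def atz(n,u,v,z,m=None):
    o,d=ray(n,u,v,m);return o+d*(z-o[2])/d[2]
def tri(*obs):
    A=np.zeros((3,3));b=np.zeros(3);R=[ray(*o) for o in obs]
    for o,d in R:
        M=np.eye(3)-np.outer(d,d);A+=M;b+=M@o
    p=np.linalg.solve(A,b);return p,[np.linalg.norm((np.eye(3)-np.outer(d,d))@(p-o)) for o,d in R]
def proj(n,p,m=None):
    m=m or camera_model(n);K=m["camera_matrix"];P=np.array(m["pose"])
    c=P[:3,:3].T@(np.array(p)-P[:3,3])
    if n=="wrist":
        r=np.hypot(c[0],c[1]);c=np.r_[c[:2]/r*np.arctan2(r,c[2]),1]
    else: c=c/c[2]
    return np.array([K[0][0]*c[0]+K[0][2],K[1][1]*c[1]+K[1][2]])
E
python3 - <<'E'
from h import *
a=capture("scene");b=capture("side")
A=cv2.resize(a[140:260,180:280],None,fx=4,fy=5,interpolation=3)
B=cv2.resize(b[140:260,240:340],None,fx=4,fy=5,interpolation=3)
cv2.imwrite("pics/b.png",np.hstack([A,B]))
# roll tops from wrist: top z 0.118
w=capture("wrist")
for q in ("roll_brown","roll_blue"):
    d=silhouettes("wrist",q)[0]
    r=cv2.minAreaRect(np.argwhere(d["mask"])[:,::-1].astype(np.float32));bx=cv2.boxPoints(r)
    print(q,bx.round(0).tolist(),[atz("wrist",*p,0.1).round(3).tolist() for p in bx])
E
```

```text
roll_brown [[214.0, 170.0], [236.0, 66.0], [277.0, 74.0], [255.0, 179.0]] [[0.582, 0.017, 0.1], [0.604, 0.115, 0.1], [0.641, 0.106, 0.1], [0.621, 0.009, 0.1]]
roll_blue [[253.0, 238.0], [288.0, 232.0], [304.0, 321.0], [269.0, 327.0]] [[0.618, -0.052, 0.1], [0.654, -0.046, 0.1], [0.678, -0.164, 0.1], [0.636, -0.173, 0.1]]
```

View pics/b.png

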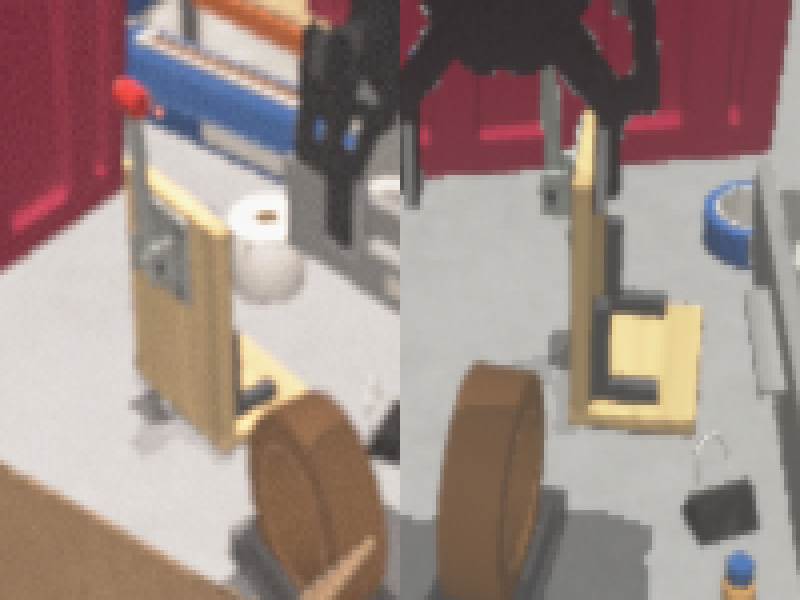

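Scene crop: the red knob is at about (213,159), the hinge at (219,191), and the panel's front face corners are visible. Side crop: the hinge is at (278,179), with the knob hidden behind the gripper.

Run:
```python
from h import *
S="scene";D="side"
print("bot R",atz(S,238.75,229.6,0),atz(D,283,224,0))
print("bot L",atz(S,215,215.5,0))
print("top R",atz(S,237,188,.15),atz(D,283.7,177,.15))
print("top L",atz(S,211.5,172,.15))
print("hinge",atz(S,218.75,191,.116),tri((S,218.75,191),(D,278.25,178.6)))
print("knob",atz(S,212.75,159.4,.216), atz(S,212.75,159.4,.214))
print("rod side",atz(D,278.25,166,.16))
```

```text
bot R [0.66463934 0.19474127 0.        ] [0.65589338 0.20407934 0.        ]
bot L [0.66217903 0.30467104 0.        ]
top R [0.65314943 0.18192777 0.15      ] [0.65569287 0.19462821 0.15      ]
top L [0.66524041 0.30951026 0.15      ]
hinge [0.64457268 0.25302455 0.116     ] (array([0.64060128, 0.24738628, 0.11816616]), [np.float64(0.0014535084763073072), np.float64(0.00145350847630736)])
knob [0.63560157 0.25836165 0.216     ] [0.63830085 0.26203299 0.214     ]
rod side [0.64040639 0.23548326 0.16      ]
```

```bash
python3 - <<'E'
from h import *
print(tri(("scene",271,252),("wrist",160,198)))
print(tri(("side",199,150),("wrist",122,26)), tri(("side",199,233),("wrist",160,198)))
for z in (.1,.15,.2): print(z,atz("wrist",122,26,z),atz("wrist",160,198,z),atz("scene",271,252,z),atz("scene",166,209,z))
E
python3 -m crank '[{"z":-0.2,"y":-0.2,"x":0.1,"claw":0},{"z":-0.2,"y":-0.2,"x":0.1,"claw":0},{"y":-0.2,"x":0.1,"claw":0},{"y":-0.2,"x":0.1,"claw":0},{"claw":0}]'
python3 - <<'E'
from h import *
w=capture("wrist")
print(read_state()["tool_pos"],np.round(camera_model("wrist")["pose"],3).tolist())
cv2.imwrite("pics/c.png",cv2.resize(w,(800,600)))
E
```

```text
(array([ 0.54336572, -0.02193281,  0.11146828]), [np.float64(0.02079241732155106), np.float64(0.02079241732155117)])
(array([0.50487907, 0.12654568, 0.23207193]), [np.float64(0.04534341824048259), np.float64(0.045343418240482596)]) (array([ 0.50287471, -0.00981142,  0.110252  ]), [np.float64(0.024389526611910704), np.float64(0.02438952661191061)])
0.1 [0.49058613 0.1651599  0.1       ] [ 0.52509661 -0.01019756  0.1       ] [ 0.56738593 -0.02797453  0.1       ] [0.49666041 0.29902851 0.1       ]
0.15 [0.51510601 0.14863508 0.15      ] [0.54331151 0.00531494 0.15      ] [ 0.52235291 -0.06989374  0.15      ] [0.45869101 0.22445025 0.15      ]
0.2 [0.53962588 0.13211025 0.2       ] [0.56152642 0.02082745 0.2       ] [ 0.47731988 -0.11181295  0.2       ] [0.42072161 0.14987199 0.2       ]
[6.24983353e-01 6.97247516e-06 2.39251376e-01] [[1.0, 0.0, 0.0, 0.625], [0.0, -0.957, -0.291, 0.075], [0.0, 0.291, -0.957, 0.374], [0.0, 0.0, 0.0, 1.0]]invalid input
```

View pics/c.png

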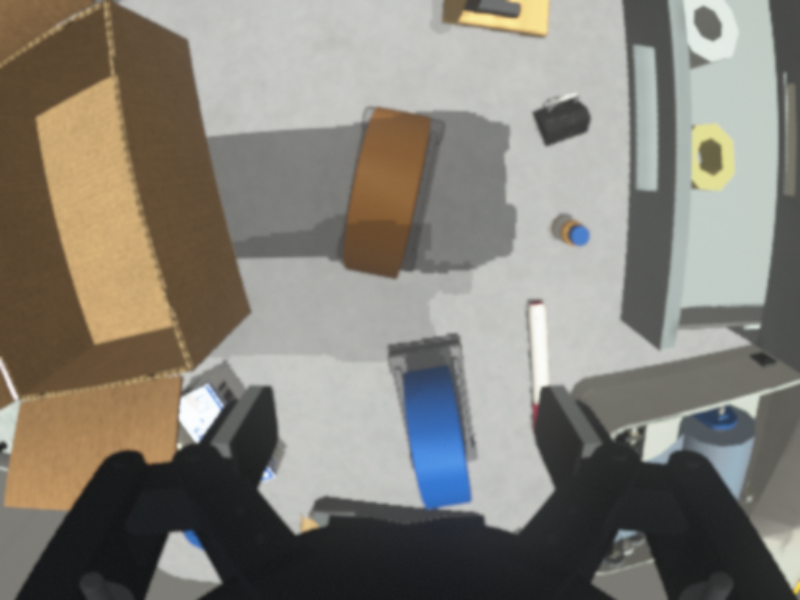

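The move was refused, so rows probably need all the keys. In the wrist view the box's right flap runs along view pixels (190,40)–(250,310), and the brown roll is at about (388,190).

```bash
python3 -m crank '[{"x":0.1,"y":-0.2,"z":-0.2,"roll":0,"claw":0},{"x":0.1,"y":-0.2,"z":-0.2,"roll":0,"claw":0},{"x":0.1,"y":-0.2,"z":0,"roll":0,"claw":0},{"x":0.1,"y":-0.2,"z":0,"roll":0,"claw":0},{"x":0,"y":0,"z":0,"roll":0,"claw":0}]'
python3 - <<'E'
from h import *
w=capture("wrist")
print(read_state()["tool_pos"],np.round(camera_model("wrist")["pose"],3).tolist())
s=capture("side")
cv2.imwrite("pics/d.png",np.hstack([cv2.resize(w,(480,600)),cv2.resize(s[130:250,230:310],(320,600),interpolation=3)]))
cv2.imwrite("w_d.png",w)
E
```

```text
time_s: 1.68
tool_pos: [0.7224, 0.2007, 0.3204]
eef_rot: [-3.14, -0.009, 0.004]
contact_force: [-0.4, -1.2, -0.2]
width: -0.0002
[0.72244883 0.19752336 0.32109598] [[1.0, 0.004, -0.0, 0.722], [0.003, -0.957, -0.291, 0.272], [-0.001, 0.291, -0.957, 0.456], [0.0, 0.0, 0.0, 1.0]]
```

View pics/d.png

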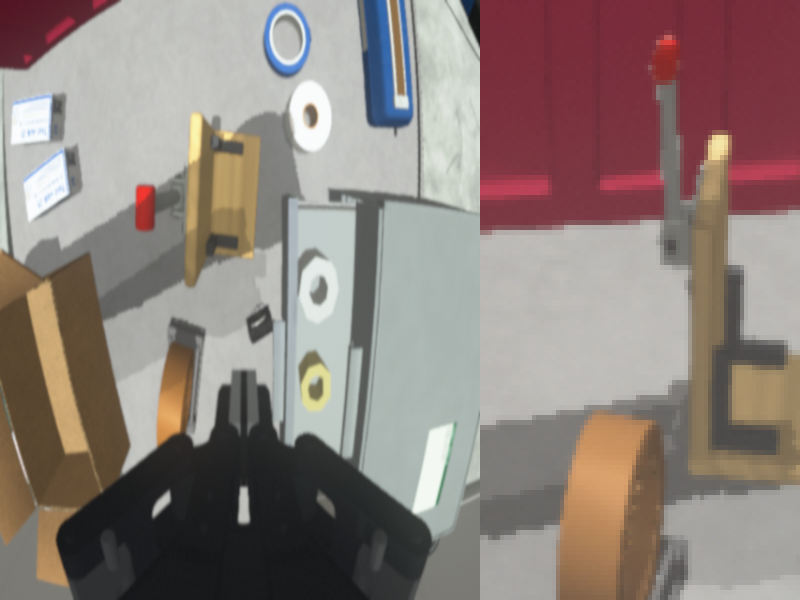

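Wrist: the red knob is at pixel (155,132) and the panel's top front edge runs (205,72)–(200,182). The box flap corner at (98,163) lies well to the robot side. Side: the knob is at (276.5,141.6).

Run:
```python
from h import *
K=camera_model("wrist")
k,e=tri(("wrist",154.7,132.5),("side",276.5,141.6),("scene",212.75,159.4));print("knob",k,e)
a=atz("wrist",204.8,72.3,.15);b=atz("wrist",199.5,182.4,.15);print("panel top",a,b,(a+b)/2)
for z in (.1,.15,.2): print("flap",atz("wrist",98,163,z))
print("hinge",tri(("side",278,179),("scene",218.75,191)))
d=silhouettes("wrist","hook_knob");print([(x["conf"],x["extent"]) for x in d])
```

```text
knob [0.63428627 0.25416991 0.21874577] [np.float64(0.0014144469916125013), np.float64(0.001211403385889355), np.float64(0.0016546619723597016)]
panel top [0.66626808 0.30908881 0.15      ] [0.65752074 0.19266497 0.15      ] [0.66189441 0.25087689 0.15      ]
flap [0.50432149 0.20855553 0.1       ]
flap [0.53493476 0.21721636 0.15      ]
flap [0.56554802 0.22587718 0.2       ]
hinge (array([0.64007698, 0.24653551, 0.11805532]), [np.float64(0.0020390675472300966), np.float64(0.002039067547230094)])
[(0.72, [146.3, 115.4, 194.8, 147.2])]
```

```bash
python3 -m crank '[{"x":-0.08,"y":-0.09,"z":0,"roll":0,"claw":0},{"x":-0.075,"y":-0.09,"z":0,"roll":0,"claw":0},{"x":0,"y":0,"z":0.16,"roll":0,"claw":0},{"x":0,"y":0,"z":0.19,"roll":0,"claw":0},{"x":0,"y":0,"z":0,"roll":0,"claw":0}]'
python3 - <<'E'
from h import *
for n in ("side","scene"):
    print(n,proj(n,[.6343,.2542,.2187]))
s=capture("side");c=capture("scene")
cv2.imwrite("pics/e.png",np.hstack([cv2.resize(s[90:210,230:330],(400,480),interpolation=3),cv2.resize(c[90:210,170:270],(400,480),interpolation=3)]))
E
```

```text
time_s: 2.45
tool_pos: [0.6744, 0.247, 0.2144]
eef_rot: [3.139, -0.002, -0.009]
contact_force: [-0.6, 0.3, 1.6]
width: -0.0001
side [276.33247414 142.0587058 ]
scene [213.25250919 159.06579858]
```

View pics/e.png

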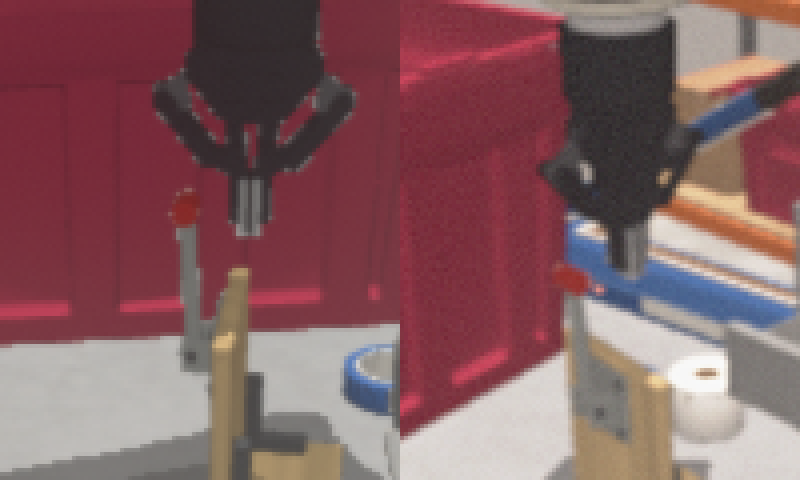

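The side and scene views show the closed fingers behind the knob (side crop tip (248,235), knob (185,208)) and clear of the panel. Now I'll push along the arc.

```bash
python3 -m crank '[{"x":-0.143,"y":-0.015,"z":0.047,"roll":0,"claw":0},{"x":-0.092,"y":-0.01,"z":0.053,"roll":0,"claw":0},{"x":-0.052,"y":-0.01,"z":0.06,"roll":0,"claw":0},{"x":-0.033,"y":0,"z":0.083,"roll":0,"claw":0},{"x":0,"y":0,"z":0,"roll":0,"claw":0}]'
```

```text
time_s: 3.18
tool_pos: [0.5804, 0.2597, 0.1463]
eef_rot: [-3.141, 0.0, -0.002]
contact_force: [0.4, 0.0, 1.4]
width: 0.0005
```

```bash
python3 -m crank '[{"x":-0.03,"y":0,"z":0.02,"roll":0,"claw":0},{"x":0,"y":0,"z":0.01,"roll":0,"claw":0},{"x":0,"y":0,"z":0,"roll":0,"claw":0}]'; python3 -m crank '[{"x":0,"y":0,"z":0.015,"roll":0,"claw":0},{"x":0,"y":0,"z":0,"roll":0,"claw":0}]'
```

```text
time_s: 3.55
tool_pos: [0.5724, 0.26, 0.1391]
eef_rot: [-3.14, 0.001, -0.005]
contact_force: [-8.7, -5.7, 28.6]
width: -0.0003
time_s: 3.8
tool_pos: [0.5727, 0.2603, 0.1379]
eef_rot: [-3.139, 0.001, -0.008]
contact_force: [-27.0, -14.6, 76.3]
width: -0.0005
```

```bash
python3 -m crank '[{"x":0,"y":0,"z":-0.17,"roll":0,"claw":0},{"x":0,"y":0.1,"z":-0.2,"roll":0,"claw":0.3},{"x":0.065,"y":0.2,"z":0,"roll":0,"claw":0.9},{"x":0.065,"y":0.2,"z":0,"roll":0,"claw":0.9},{"x":0,"y":0.16,"z":0,"roll":0,"claw":0.9}]'
python3 -m crank '[{"x":0,"y":0,"z":0,"roll":0.105,"claw":0.9},{"x":0,"y":0,"z":0,"roll":0.105,"claw":0.9},{"x":0,"y":0,"z":0,"roll":0,"claw":0.9}]'
python3 - <<'E'
from h import *
s=capture("side");c=capture("scene");w=capture("wrist");print(read_state()["tool_pos"],read_state()["eef_rot"])
d=silhouettes("wrist","roll_brown")[0];mk=d["mask"]
r=cv2.minAreaRect(np.argwhere(mk)[:,::-1].astype(np.float32));bx=cv2.boxPoints(r);print(d["conf"],bx.round(1).tolist())
cv2.imwrite("pics/f.png",np.vstack([np.hstack([cv2.resize(x,(400,300)) for x in (w,mk[...,None]*w)]),np.hstack([cv2.resize(s[140:230,210:330],(400,300),interpolation=3),cv2.resize(c[140:230,160:280],(400,300),interpolation=3)])]))
E
```

```text
time_s: 4.42
tool_pos: [0.6107, 0.0619, 0.2392]
eef_rot: [3.141, -0.003, 0.003]
contact_force: [0.7, 0.9, -1.0]
width: 0.0725
time_s: 4.8
tool_pos: [0.61, 0.0648, 0.239]
eef_rot: [-3.122, 0.344, -0.002]
contact_force: [0.5, 0.7, -0.1]
width: 0.0769
[0.60980056 0.06495119 0.2385251 ] [-3.12295877e+00  3.40692362e-01 -7.21766282e-04]
0.66 [[242.0, 130.0], [283.0, 130.0], [283.0, 234.0], [242.0, 234.0]]
```

View pics/f.png

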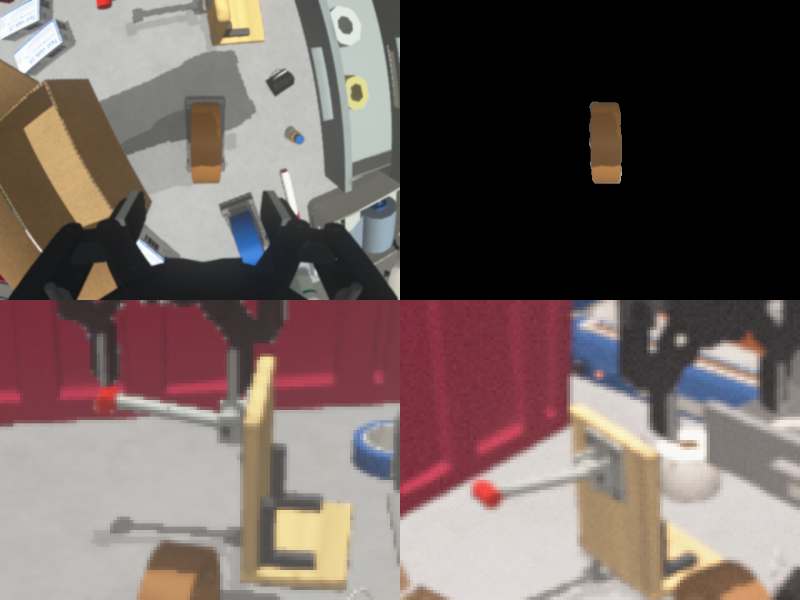

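The hook is down at its stop, near level and pointing at the robot (knob at side crop (105,400)). The brown roll is aligned upright in the wrist view at about (205,142). Next I'll fit the roll's pose and the knob's position.

```bash
cat > fit.py <<'E'
from h import *
from scipy.optimize import minimize
def fitroll(mk,m,x0):
    t=np.linspace(0,2*np.pi,40)
    def hull(p):
        x,y,a=p;ax=np.array([np.cos(a),np.sin(a),0]);b=np.array([-np.sin(a),np.cos(a),0])
        q=[proj("wrist",np.array([x,y,.062])+s*.018*ax+.056*(np.cos(k)*b+np.sin(k)*np.array([0,0,1])),m) for s in(-1,1) for k in t]
        return cv2.convexHull((np.array(q)*8).astype(np.int32))
    big=cv2.resize(mk.astype(np.uint8),None,fx=2,fy=2,interpolation=0)
    def cost(p):
        im=np.zeros_like(big);cv2.fillConvexPoly(im,(hull(p)/4).astype(np.int32),1)
        return 1-(im&big).sum()/(im|big).sum()
    s=np.array(x0)+np.vstack([np.zeros(3),np.diag([.01,.01,.1])])
    r=minimize(cost,x0,method="Nelder-Mead",options=dict(initial_simplex=s));return r.x,r.fun
E
python3 - <<'E'
from fit import *
w=capture("wrist");m=camera_model("wrist")
mk=silhouettes("wrist","roll_brown")[0]["mask"]
p,f=fitroll(mk,m,[.612,.062,-.22]);print("roll",p.round(4),f,np.degrees(p[2]))
print("knob",tri(("side",241.5,170),("scene",186.1,197.9)))
T=read_state();from scipy.spatial.transform import Rotation as R
M=R.from_rotvec(T["eef_rot"]).as_matrix();print(M.round(3).tolist())
print("shift to grasp (units)",M.T@(np.r_[p[:2],.101]-T["tool_pos"])/.3)
E
```

```text
roll [ 0.6122  0.0595 -0.2043] 0.03388595372563308 -11.707796903461402
knob (array([0.54053525, 0.26158591, 0.13248977]), [np.float64(8.743346219098836e-05), np.float64(8.743346219097045e-05)])
[[0.976, -0.217, 0.0], [-0.217, -0.976, -0.0], [0.0, 0.0, -1.0]]
shift to grasp (units) [0.01208907 0.01562671 0.45733702]
```

```bash
python3 -m crank '[{"x":0.012,"y":0.016,"z":0.15,"roll":0,"claw":0.9},{"x":0,"y":0,"z":0.17,"roll":0,"claw":0.9},{"x":0,"y":0,"z":0.137,"roll":0,"claw":0.9},{"x":0,"y":0,"z":0,"roll":0,"claw":0.6},{"x":0,"y":0,"z":0,"roll":0,"claw":0.2}]' 60
python3 -m crank '[{"x":0,"y":0,"z":0,"roll":0,"claw":0.2},{"x":0,"y":0,"z":0,"roll":0,"claw":0.2},{"x":0,"y":0,"z":0,"roll":0,"claw":0.2}]'
```

```text
time_s: 5.72
tool_pos: [0.613, 0.0595, 0.1027]
eef_rot: [-3.122, 0.344, -0.003]
contact_force: [0.9, 0.6, -0.1]
width: 0.0416
time_s: 6.1
tool_pos: [0.6133, 0.0595, 0.1033]
eef_rot: [-3.122, 0.344, -0.005]
contact_force: [-1.1, 0.6, 9.1]
width: 0.0349
```

```bash
python3 -m crank '[{"x":0,"y":0,"z":-0.1,"roll":0,"claw":0.2},{"x":0,"y":0,"z":-0.18,"roll":0,"claw":0.2},{"x":0,"y":0,"z":-0.18,"roll":0,"claw":0.2},{"x":0,"y":0,"z":-0.1,"roll":-0.117,"claw":0.2},{"x":0,"y":0,"z":0,"roll":0,"claw":0.2}]'
python3 - <<'E'
from h import *
from scipy.spatial.transform import Rotation as R
T=read_state();M=R.from_rotvec(T["eef_rot"]).as_matrix();print(np.degrees(np.arctan2(M[1,0],M[0,0])),T["width"])
print(M.T@(np.array([.492,.266,T["tool_pos"][2]])-T["tool_pos"])/.3)
c=capture("scene");s=capture("side")
for n in("scene","side"):
    d=silhouettes(n,"roll_brown");print([(x["conf"],x["extent"]) for x in d][:1])
cv2.imwrite("pics/g.png",np.hstack([cv2.resize(x,(400,300)) for x in(c,s)]))
E
```

```text
time_s: 6.72
tool_pos: [0.6132, 0.0594, 0.2727]
eef_rot: [-3.137, 0.151, -0.009]
contact_force: [0.0, 0.2, -1.8]
width: 0.0346
-5.516684396613497 0.03461149465548916
[-0.46826104 -0.64654374 -0.00169023]
[(0.59, [237.0, 155.7, 281.3, 206.0])]
[(0.84, [245.6, 147.4, 275.1, 199.9])]
```

View pics/g.png

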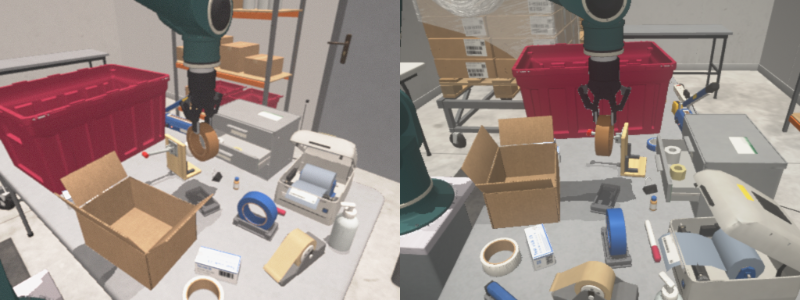

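The roll is lifted and held level in both views. The box's tall back flap (side view, top right corner at about (553,118)) may be near the approach, so I'll check it.

Run:
```python
from h import *
print(tri(("side",197,151),("scene",151,196)), tri(("side",203,195),("scene",164,233)))
```

```text
(array([0.43045469, 0.23329961, 0.19703958]), [np.float64(0.0021193943386962713), np.float64(0.0021193943386961945)]) (array([0.44064886, 0.21860895, 0.08309203]), [np.float64(0.0057888993216263195), np.float64(0.0057888993216263585)])
```

```bash
python3 -m crank '[{"x":-0.08,"y":-0.13,"z":0,"roll":0,"claw":0.2},{"x":-0.11,"y":-0.16,"z":0,"roll":0,"claw":0.2},{"x":-0.11,"y":-0.16,"z":0,"roll":0,"claw":0.2},{"x":-0.11,"y":-0.16,"z":0,"roll":0,"claw":0.2},{"x":-0.03,"y":-0.033,"z":0,"roll":0,"claw":0.2}]'
python3 -m crank '[{"x":0,"y":0,"z":0.11,"roll":0,"claw":0.2},{"x":0,"y":0,"z":0.14,"roll":0,"claw":0.2},{"x":0,"y":0,"z":0.09,"roll":0,"claw":0.2},{"x":0,"y":0,"z":0,"roll":0,"claw":0.2}]'
python3 - <<'E'
from h import *
T=read_state();print(T["tool_pos"],T["width"])
c=capture("scene");s=capture("side")
cv2.imwrite("pics/i.png",np.hstack([cv2.resize(s[100:220,190:310],(400,400),interpolation=3),cv2.resize(c[120:240,120:240],(400,400),interpolation=3)]))
E
```

```text
time_s: 7.55
tool_pos: [0.497, 0.2677, 0.2682]
eef_rot: [-3.138, 0.146, 0.003]
contact_force: [1.1, -1.0, -1.8]
width: 0.0349
time_s: 8.05
tool_pos: [0.4987, 0.2629, 0.1648]
eef_rot: [3.135, -0.155, -0.006]
contact_force: [0.9, -0.1, -0.6]
width: 0.0347
[0.49865585 0.26291759 0.16484024] 0.03470527237052274
```

View pics/i.png

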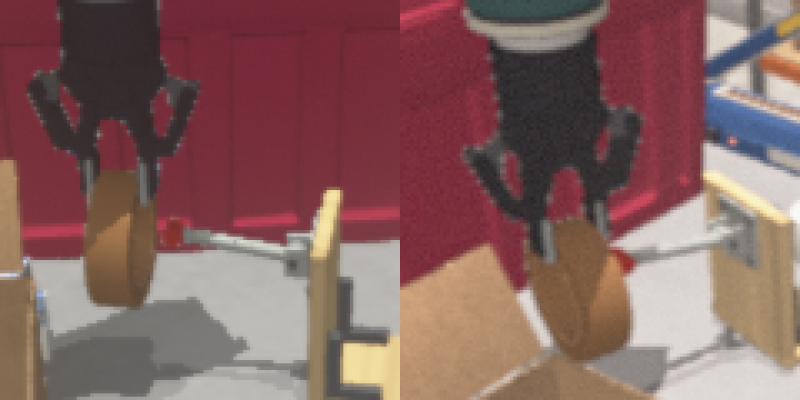

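The roll hangs in front of the knob with its hole level with the knob, and the box is clear. Next I slide it on.

```bash
python3 -m crank '[{"x":0.05,"y":0,"z":-0.015,"roll":0,"claw":0.2},{"x":0.08,"y":0,"z":0,"roll":0,"claw":0.2},{"x":0.08,"y":0,"z":0,"roll":0,"claw":0.2},{"x":0.08,"y":0,"z":0,"roll":0,"claw":0.2},{"x":0,"y":0,"z":0,"roll":0,"claw":0.2}]'
python3 - <<'E'
from h import *
T=read_state();print(T["tool_pos"],T["width"])
c=capture("scene");s=capture("side")
cv2.imwrite("pics/j.png",np.hstack([cv2.resize(s[100:220,190:310],(400,400),interpolation=3),cv2.resize(c[120:240,140:260],(400,400),interpolation=3)]))
E
```

```text
time_s: 8.78
tool_pos: [0.5886, 0.2548, 0.1725]
eef_rot: [-3.137, 0.156, -0.003]
contact_force: [-0.6, 0.4, -2.0]
width: 0.0347
[0.58855332 0.25478059 0.17247016] 0.03470270983629398
```

View pics/j.png

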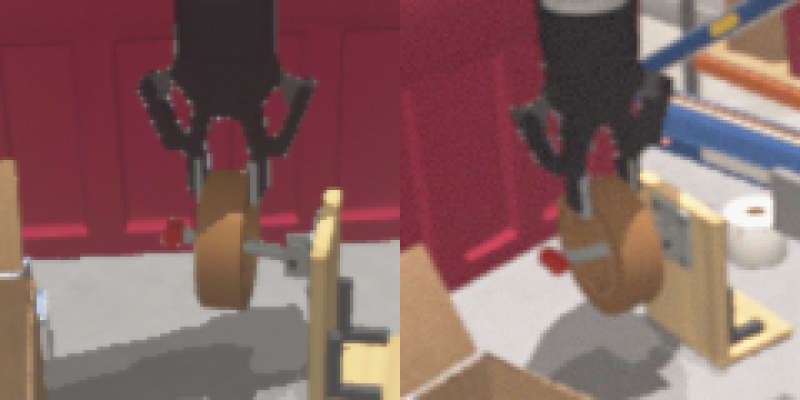

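The rod passes through the hole with the knob out on the robot side. Now I lower the roll onto it.

```bash
python3 -m crank '[{"x":0,"y":0,"z":0.05,"roll":0,"claw":0.2},{"x":0,"y":0,"z":0.04,"roll":0,"claw":0.2},{"x":0,"y":0,"z":0.015,"roll":0,"claw":0.2},{"x":0,"y":0,"z":0,"roll":0,"claw":0.2}]'; python3 -m crank '[{"x":0,"y":0,"z":0.01,"roll":0,"claw":0.2},{"x":0,"y":0,"z":0,"roll":0,"claw":0.2}]'
```

```text
time_s: 9.38
tool_pos: [0.5859, 0.2558, 0.14]
eef_rot: [3.138, -0.153, -0.001]
contact_force: [-1.0, -0.3, 2.2]
width: 0.0347
time_s: 9.62
tool_pos: [0.5863, 0.256, 0.1388]
eef_rot: [-3.137, 0.153, -0.001]
contact_force: [-9.6, -4.4, 26.6]
width: 0.0343
```

```bash
python3 -m crank '[{"x":0,"y":0,"z":-0.006,"roll":0,"claw":0.2},{"x":0,"y":0,"z":0,"roll":0,"claw":0.45},{"x":0,"y":0,"z":0,"roll":0,"claw":0.5},{"x":0,"y":0,"z":0,"roll":0,"claw":0.6},{"x":0,"y":0,"z":0,"roll":0,"claw":0.65}]'; python3 -m crank '[{"x":0,"y":0,"z":-0.05,"roll":0,"claw":0.65},{"x":0,"y":0,"z":-0.12,"roll":0,"claw":0.65},{"x":0,"y":0,"z":-0.17,"roll":0,"claw":0.65},{"x":0,"y":0,"z":-0.17,"roll":0,"claw":0.65},{"x":0,"y":0,"z":0,"roll":0,"claw":0.65}]'
python3 - <<'E'
from h import *
c=capture("scene");s=capture("side")
cv2.imwrite("pics/k.png",np.hstack([cv2.resize(s[100:320,190:310],(330,600),interpolation=3),cv2.resize(c[120:300,140:360],(460,600),interpolation=3)]))
E
```

```text
time_s: 10.25
tool_pos: [0.5858, 0.2556, 0.1384]
eef_rot: [3.137, -0.153, -0.001]
contact_force: [0.8, -0.3, -0.5]
width: 0.0556
time_s: 10.88
tool_pos: [0.5873, 0.2564, 0.297]
eef_rot: [-3.134, 0.153, -0.01]
contact_force: [0.8, 0.5, -0.3]
width: 0.0552
```

View pics/k.png

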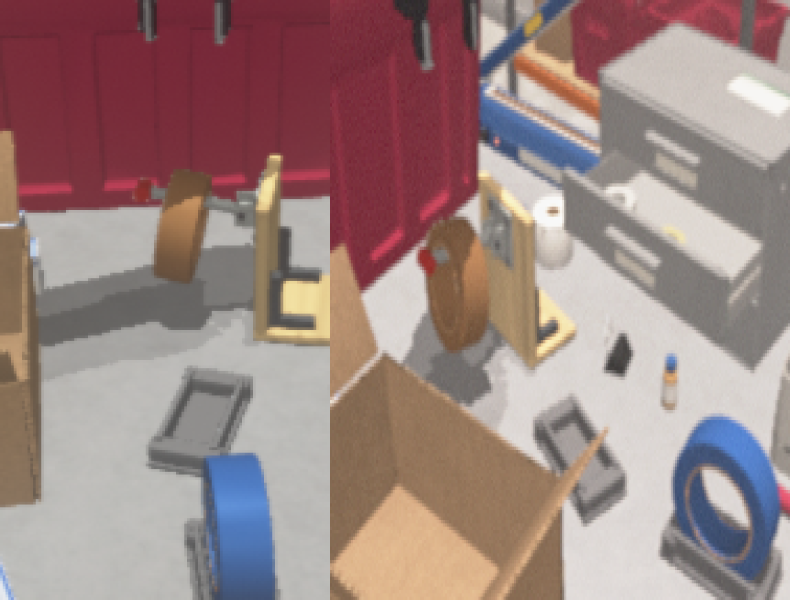

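The roll hangs free on the hook, tilted with the rod, and the blue roll is untouched in its cradle. I'll let it settle and check for motion.

```bash
for i in 1 2; do python3 -m crank '[{"x":0,"y":0,"z":0,"roll":0,"claw":0.65},{"x":0,"y":0,"z":0,"roll":0,"claw":0.65},{"x":0,"y":0,"z":0,"roll":0,"claw":0.65},{"x":0,"y":0,"z":0,"roll":0,"claw":0.65},{"x":0,"y":0,"z":0,"roll":0,"claw":0.65}]' | head -1
python3 - <<'E'
from h import *
s=capture("side");print([(x["conf"],x["extent"]) for x in silhouettes("side","roll_brown")][:1])
E
done
```

```text
time_s: 11.6
[(0.69, [248.5, 164.9, 269.6, 200.9])]
time_s: 12.32
[(0.7, [244.1, 163.2, 268.6, 202.4])]
```

```bash
for i in 1 2; do python3 -m crank '[{"x":0,"y":0,"z":0,"roll":0,"claw":0.65},{"x":0,"y":0,"z":0,"roll":0,"claw":0.65},{"x":0,"y":0,"z":0,"roll":0,"claw":0.65},{"x":0,"y":0,"z":0,"roll":0,"claw":0.65},{"x":0,"y":0,"z":0,"roll":0,"claw":0.65}]' | head -1; done
python3 - <<'E'
from h import *
s=capture("side");print([(x["conf"],x["extent"]) for x in silhouettes("side","roll_brown")][:1])
cv2.imwrite("pics/l.png",cv2.resize(s[130:230,210:310],(500,500),interpolation=3))
E
```

```text
time_s: 13.05
time_s: 13.68
[(0.67, [245.4, 163.3, 268.6, 201.2])]
```

View pics/l.png

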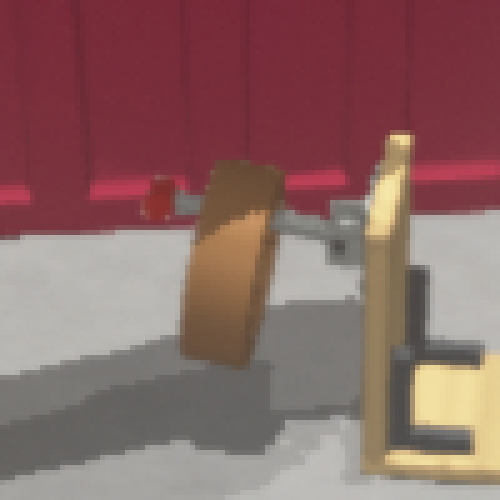

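The roll hangs steadily on the rod between knob and hinge, at the same place as a second ago, so I'm handing it in.

```bash
python3 -c "from cell import *;print(sign_off())"
```

```text
the job is handed in; nothing more can be done
None
```

The hook is folded down to its stop, and the brown roll hangs on it by its hole, released. The blue roll was left alone. I handed the job in at about 14 s of the 58 s allowed.

- **Hook:** I pushed it down with the closed fingers until the force rose sharply. The wrist read about 76–82 N at that point, under the 120 N limit but firmer than needed. The knob then measured at a height of 0.132 m, against about 0.130 m expected for the stop.
- **Brown roll:** I gripped it by its top wall, slid it over the knob and lowered it until it touched the rod. I then opened the fingers and raised the gripper well clear.
- **Last checks:** The side view showed the roll hanging on the rod between knob and hinge, tilted a little with the rod. Its outline shifted up to 4 pixels (left edge) between checks at 11.6 s and 12.3 s, then about 1 pixel by 13.7 s, so a slight residual swing is possible. The gripper touched nothing. The last full view, just after I let go, showed the blue roll still in its cradle.
- **Problems:** One early move was refused because its rows lacked some keys, and nothing moved. No check failed.

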